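Open the square soap-paste jar in the jar holder

TASK

Take the square jar out of the crate and seat it fully down in the square pocket of the jar holder, with its cap still on. With the holder bracing the jar, unscrew the tight cap counter-clockwise until it comes free, and finish holding the cap level in the gripper just above the mouth of the jar, one to five centimetres clear of it, while the jar stays seated in the holder. Leave the other things in the crate and keep them from being tipped over.

Things in the scene. Friction and masses are not known exactly. Their poses are not given: they have to be found in the camera images.
- jar_center (a point): the square jar: amber glass, body 46 x 46 mm with rounded corners, 70 mm tall, about 0.22 kg, upright in the crate. The point is on its axis, 35 mm above its underside; z up, x and y square to its sides. A second jar in the crate, lower and round-bodied with a similar cap, is not the one wanted.
- cap_center (a point): the ribbed round metal screw cap of the square jar, 54 mm across and 28.5 mm tall. The point is on its axis half-way up; z up. When tight its underside is 73 mm and its top 101.5 mm above the jar's underside. Gripped firmly (60 N), it can carry the jar.
- holder_floor (a point): jar holder: wooden base plate 80 x 80 mm, fixed to the counter, with a square pocket 49 x 49 mm, open on top. The point is the centre of the pocket's floor, 8 mm above the counter; z up, x and y square to the pocket. Walls end 32 mm above that floor, flaring by 5 mm a side in the top 6 mm. The jar fits in any of four square yaws.
- jar_mouth (a point): centre of the rim of the square jar's mouth, 96 mm above its underside, on the axis; z up
- jar: the square jar; origin at the centre of its underside
- cap: the same cap; origin on its axis at its lower rim. A sprung seal and three short right-handed threads hold it: about 65 degrees counter-clockwise seen from above frees it (65 to 95 will do), rising 2.5 mm as it turns, then it lifts straight off. Turning takes about 0.3 to 1 N m.
- crate: open wooden crate 110 x 260 x 50 mm, walls and floor 8 mm thick, fixed; origin at the level of its underside, midway across it and 40 mm from the outside of its left (+y) end wall; y along its long side. The square jar stands near this origin
- round_jar: the other jar in the crate, amber glass with a round body 62 mm across and a fixed ribbed metal cap 54 mm across, 82 mm tall in all; origin at the centre of its underside
- weight: brass scale weight in the crate, 34 x 34 x 36 mm; origin at the centre of its underside
- green_soap: oval bar of soap in the crate, 49 x 76 x 35 mm; origin at the centre of its underside
- small_weight: smallest brass scale weight in the crate, 27 x 27 x 30 mm; origin at the centre of its underside
- till_box: wooden till box with two drawers, 180 mm tall, standing fixed on the counter at the left, its near side about 75 mm from the farther of the two work places: keep the open fingers and the hand clear of it. Origin at the centre of its underside
Mind the look-alikes: they are no part of the job. Leave any pink look-alike of the cap alone.

How it is judged:
By the outcome, as a careful person would: the job done as asked, in the order asked, and still so for the second after the job is handed in, while the arm keeps its last pose, push and grip.
It also fails if it takes over 42 s, if anything falls off the work surface, if the arm or the gripper's body presses on something with over 40 N, if the wrist force passes 120 N, or if a joint passes its speed limit or range.

ROBOT

A 7-joint arm with a two-finger parallel gripper is mounted at the origin on a cart in front of the work surface, level with it; the furniture and walls round the work are solid. World frame = base frame: x ahead of the robot, y to its left, z up, the work surface at z = 0. Lengths are in m, angles in rad, forces in N, time in s.
With the tool pointing down it reaches from about 0.4 to 0.9 m from the base axis. Payload 5.6 kg.
Tool frame: the origin (TCP) lies on the front face of the gripper's body, between the roots of the fingers; the fingertips stand 88 mm ahead of it and the grasp point (between the pads) lies 69 mm ahead of it; z points along the fingers, x is the direction in which the jaws open and shut, and the axes are right-handed (so a half turn about z gives the same grasp; the last joint's range is limited). The gripper opens to 92 mm and grips with 3 to 60 N. Pads are 20 mm wide; open, the fingers measure 128 mm over their backs; the gripper's body (75 mm by 189 mm) begins 69 mm behind the grasp point.
Start: joints at [-1.221, 0.468, -0.012, 1.603, 0.006, 1.071, -0.056], TCP at [0.249, 0.6, 0.303] pointing down, gripper open.
Joint ranges: [-2.53, 2.53], [-0.31, 2.02], [-1.57, 1.55], [0.28, 2.44], [-1.29, 4.43], [0.15, 1.84], [-2.92, 2.92]. Speed limits (rad/s): [2.57, 2.57, 3.14, 3.14, 3.14, 3.14, 3.14].

INTERFACE

Orientations are given as a unit quaternion [w, x, y, z].
In Python, from plant import manip, camera, camera_params, order gives the robot as it stands. The module is installed in compiled form; this text tells all that it offers.
- The arm moves only by the shell command python3 -m jog 'ROWS'. ROWS is JSON, a list of rows, each a list of 3 entries, a list of its own where there are three numbers: the shift along the tool's x, y, z in cm, then the turn, a rotation vector about the tool's x, y, z in degrees, then the finger opening in cm, from 0 to 9.19. A call has 1 to 10 rows; each row shifts and turns the commanded pose from where the row before left it, along the tool's axes as they then stand; what a row does not reach is not made up. A row lasts 1/8 s, in which the tool goes at most 62.5 mm and 10.7 degrees, less where a joint would pass 70% of its speed; a pose out of reach is approached as far as the arm can. A call is refused whole if a number of a shift passes 6.25 or a number of a turn 10.7, either way. A call with a gripper value outside its range is refused whole. The fingers move at their own pace and stop on an object; the grip force is fixed at half the most. Time passes only in rows, so rows that do not move let the fingers close. It gives the time, the measured TCP pose, the force and the opening at its end, in the units of the state.
- manip.get_state(): the state, without advancing time (a new reading comes with each control period).
- camera(name): name is "side" or "top" or "wrist"; returns the picture (400x640x3 uint8, red, green, blue); there is no depth.
- camera_params(name): a dict with "camera_matrix" (3x3 intrinsics, pixels), "k1" (the pictures are not rectified: a ray, as slopes to the right and down, at radius r is drawn at 1 + k1 r^2 times it, then the intrinsics apply), "cam_to_world" (4x4, takes a point from camera to world coordinates). Camera axes: x right, y up, looking along -z (the intrinsics and any distortion apply to the point x, -y, -z); pixel columns grow to the right and rows downward; lengths in m; the calibration is good to about 2 mm. A picture is of the moment at which its call begins: read the wrist's pose just before it. camera_params takes no time and is no camera call; for the wrist camera it gives the pose at the moment of the call.
- order.sign_off(): hands the job in, once; it reports no verdict.
The state is a dict: "clock": time; "q": joint angles; "joint_vel": joint speeds; "effort": joint torques, N m; "tool_pos": TCP position; "eef_rot": TCP orientation; "wrist_force": force on the tool from outside, world axes, zero at the start; "torque": the same for the moment, N m; "opening": finger opening in m.
Only numpy, scipy, OpenCV 4.12 (cv2) and the standard library are available. Lean on these libraries where they do the work, as an engineer would, in place of code of your own. Each camera call takes 0.05 s, during which the arm holds its last target.

## Working session

There is one attempt and no reset: what is moved stays moved. The work goes in short steps, Python scripts to look and compute and a shell command to move; the robot and the scene stay as the last step left them, time stands still between calls to the robot, and variables do not carry over. Pictures are saved under pics/ and viewed, and the job is handed in when it is done.

```bash
mkdir -p pics; ls; python3 - <<'E'
from plant import manip, camera, camera_params
import cv2
s=manip.get_state();print({k:s[k] for k in('clock','tool_pos','eef_rot','opening','wrist_force')})
for n in("side","top","wrist"):
    p=camera_params(n);print(n,p)
    cv2.imwrite(f"pics/{n}0.png",camera(n)[:,:,::-1])
E
```

```text
pics
{'clock': 0.0, 'tool_pos': array([0.24872983, 0.60008195, 0.30175932]), 'eef_rot': array([ 5.27191401e-04,  8.31529585e-01,  5.55479799e-01, -6.80706193e-04]), 'opening': 0.09192742241922558, 'wrist_force': array([-0.26258246,  1.0119576 ,  0.18520274])}
side {'camera_matrix': array([[376.12899732,   0.        , 329.66300172],
       [  0.        , 376.12899732, 205.5917565 ],
       [  0.        ,   0.        ,   1.        ]]), 'k1': -0.029354726781713494, 'cam_to_world': array([[ 0.96202221,  0.168523  , -0.21473999,  0.3410851 ],
       [-0.27263382,  0.63228391, -0.72518126, -0.50067516],
       [ 0.01356692,  0.75618586,  0.65421623,  0.67158168],
       [ 0.        ,  0.        ,  0.        ,  1.        ]])}
top {'camera_matrix': array([[363.39499985,   0.        , 318.23292185],
       [  0.        , 363.39499985, 202.35408812],
       [  0.        ,   0.        ,   1.        ]]), 'k1': 0.0017319181757767656, 'cam_to_world': array([[ 0.02517068,  0.98869209, -0.14783231,  0.39245525],
       [-0.99905844,  0.03010556,  0.03123908,  0.13514124],
       [ 0.03533641,  0.1469068 ,  0.98851896,  0.92589858],
       [ 0.        ,  0.        ,  0.        ,  1.        ]])}
wrist {'camera_matrix': array([[288.2971421 ,   0.        , 325.51966264],
       [  0.        , 288.2971421 , 200.94336647],
       [  0.        ,   0.        ,   1.        ]]), 'k1': -0.05230889756663308, 'cam_to_world': array([[ 0.38242538, -0.89075016, -0.2455911 ,  0.17999884],
       [ 0.92398572,  0.36835217,  0.10279623,  0.62916088],
       [-0.00110175, -0.26623456,  0.96390764,  0.38421822],
       [ 0.        ,  0.        ,  0.        ,  1.        ]])}
```

View pics/side0.png

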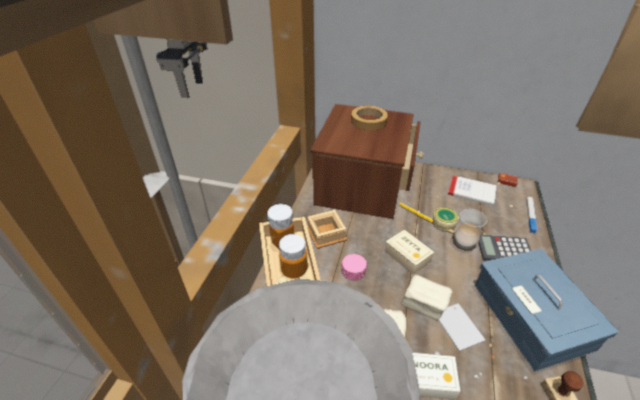

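View pics/top0.png

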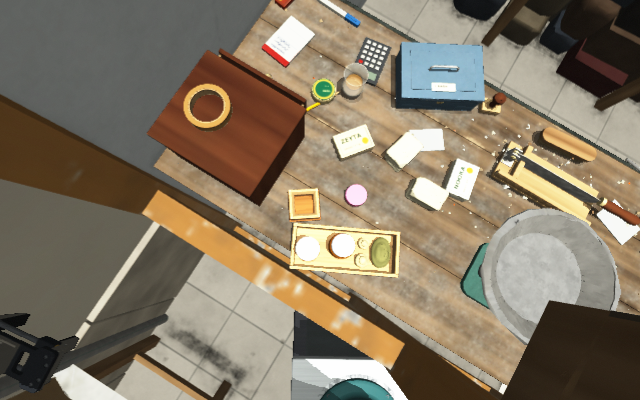

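View pics/wrist0.png

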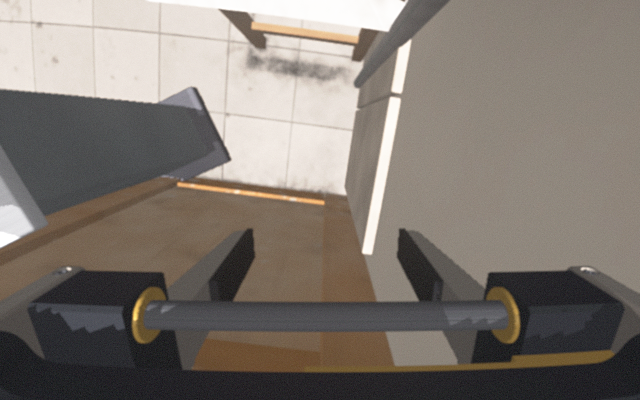

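```bash
cat > h.py <<'E'
import numpy as np, cv2
from plant import manip, camera, camera_params
def ray(n,u,v,p=None):
    p=p or camera_params(n);K=p['camera_matrix'];x=(u-K[0,2])/K[0,0];y=(v-K[1,2])/K[1,1]
    d=cv2.undistortPoints(np.array([[[u,v]]],float),K,np.array([p['k1'],0,0,0.]))[0,0]
    T=p['cam_to_world'];return T[:3,3],T[:3,:3]@np.array([d[0],-d[1],-1.])
def onz(n,u,v,z,p=None):
    o,d=ray(n,u,v,p);return o+d*(z-o[2])/d[2]
def tri(a,b,pa=None,pb=None):
    o,d=ray(*a,pa);q,e=ray(*b,pb);d=d/np.linalg.norm(d);e=e/np.linalg.norm(e)
    s=np.linalg.lstsq(np.c_[d,-e],q-o,rcond=None)[0];A=o+s[0]*d;B=q+s[1]*e
    return (A+B)/2,np.linalg.norm(A-B)
def proj(n,X,p=None):
    p=p or camera_params(n);T=p['cam_to_world'];c=T[:3,:3].T@(np.array(X)-T[:3,3]);x,y=c[0]/-c[2],-c[1]/-c[2]
    f=1+p['k1']*(x*x+y*y);K=p['camera_matrix'];return K[0,0]*x*f+K[0,2],K[1,1]*y*f+K[1,2]
E
python3 - <<'E'
import cv2
a=cv2.imread('pics/top0.png');b=cv2.imread('pics/side0.png')
cv2.imwrite('pics/topz.png',cv2.resize(a[170:290,270:430],None,fx=5,fy=5,interpolation=2))
cv2.imwrite('pics/sidez.png',cv2.resize(b[180:300,240:400],None,fx=5,fy=5,interpolation=2))
from h import *
np.set_printoptions(precision=3,suppress=True)
print('sq',onz('top',307,247,.1095),'holder',onz('top',304,205,.04),'round',onz('top',342,244,.09))
for t,s in [((307,247),(281,212)),((342,244),(292,243)),((356,195),(354,265))]: print(tri(('top',)+t,('side',)+s))
print('base',proj('top',[0,0,0]),proj('side',[0,0,0]),proj('top',[.4,0,0]),proj('side',[.4,0,0]))
E
```

```text
sq [0.413 0.132 0.11 ] holder [0.517 0.142 0.04 ] round [0.423 0.052 0.09 ]
(array([0.414, 0.132, 0.107]), np.float64(0.0015229496437648461))
(array([0.423, 0.051, 0.086]), np.float64(0.0003122391933676035))
(array([0.551, 0.011, 0.021]), np.float64(0.0023162874454302207))
base (np.float64(357.24363868784366), np.float64(425.2748247532205)) (np.float64(89.16191207468839), np.float64(331.87359252268885)) (np.float64(358.6900269308487), np.float64(254.71072200400752)) (np.float64(288.6974367199991), np.float64(289.1228898423858))
```

View pics/topz.png

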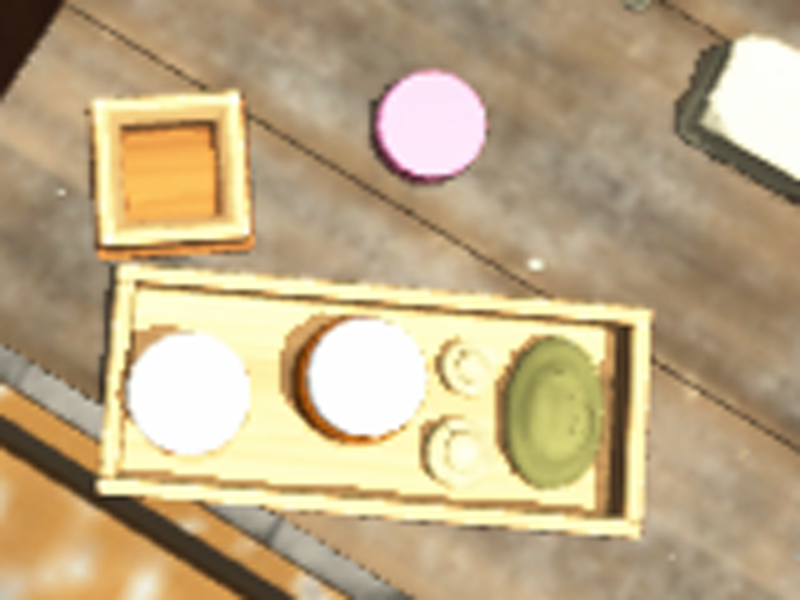

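View pics/sidez.png

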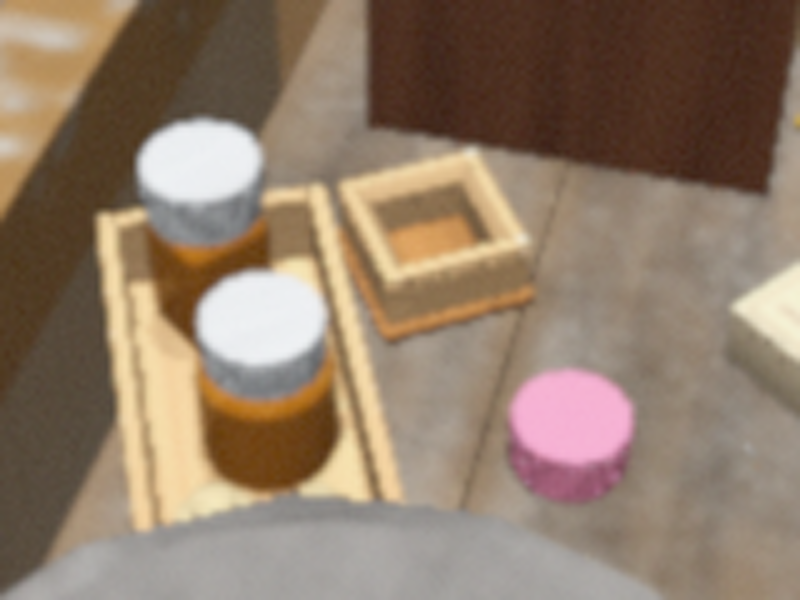

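```bash
python3 - <<'E'
from h import *
np.set_printoptions(precision=3,suppress=True)
Z=lambda u,v:(270+u/5-.4,170+v/5-.4)
print('till top',[onz('top',*c,.18)[:2] for c in[(208,50),(305,105),(262,203),(150,130)]],[onz('side',*c,.18)[:2] for c in[(337,106),(413,115),(316,150),(394,163)]])
print('till bottom side',[onz('side',*c,0)[:2] for c in[(316,200),(394,213)]])
cr=[onz('top',*Z(*c),.05)[:2] for c in[(120,265),(652,312),(640,537),(98,490)]];print('crate',cr)
for a,b in((0,1),(3,2)): d=cr[b]-cr[a];print(np.linalg.norm(d),np.degrees(np.arctan2(d[0],-d[1])))
ho=[onz('top',*Z(*c),.04)[:2] for c in[(93,101),(242,91),(252,238),(102,250)]];print('holder',ho,np.mean(ho,0))
for a,b in((0,1),(3,2),(3,0),(2,1)): d=ho[b]-ho[a];print(np.linalg.norm(d),np.degrees(np.arctan2(d[1],d[0])))
pi=[onz('top',*Z(*c),.008)[:2] for c in[(118,126),(213,126),(217,217),(124,226)]];print('pocket floor',pi)
print('post base/sill z0',onz('top',150,192,0),onz('top',400,352,0),onz('top',290,270,0))
print('sill', tri(('top',395,340),('side',150,330)))
a=cv2.imread('pics/side0.png');cv2.imwrite('pics/sz2.png',cv2.resize(a[:230,:330],None,fx=2.4,fy=2.4))
b=cv2.imread('pics/top0.png');cv2.imwrite('pics/tz2.png',cv2.resize(b[100:,:400],None,fx=2,fy=2))
E
```

```text
till top [array([0.834, 0.361]), array([0.716, 0.146]), array([0.499, 0.228]), array([0.647, 0.469])] [array([0.643, 0.462]), array([0.833, 0.357]), array([0.526, 0.25 ]), array([0.687, 0.151])]
till bottom side [array([0.531, 0.276]), array([0.72, 0.17])]
crate [array([0.472, 0.166]), array([ 0.457, -0.093]), array([ 0.349, -0.086]), array([0.365, 0.172])]
0.2590705995268014 -3.4373008128475533
0.25907491590934545 -3.5004282491376943
holder [array([0.554, 0.182]), array([0.561, 0.109]), array([0.488, 0.102]), array([0.48 , 0.175])] [0.521 0.142]
0.07390131604941014 -84.27166666232841
0.07358493369501806 -83.74945458223962
0.07410799654668397 5.5303314641683325
0.07343914194434867 5.279304117412127
pocket floor [array([0.547, 0.171]), array([0.549, 0.122]), array([0.502, 0.119]), array([0.496, 0.166])]
post base/sill z0 [0.545 0.535 0.   ] [ 0.167 -0.104  0.   ] [0.358 0.172 0.   ]
sill (array([ 0.176, -0.08 ,  0.073]), np.float64(0.06775145770461838))
```

View pics/sz2.png

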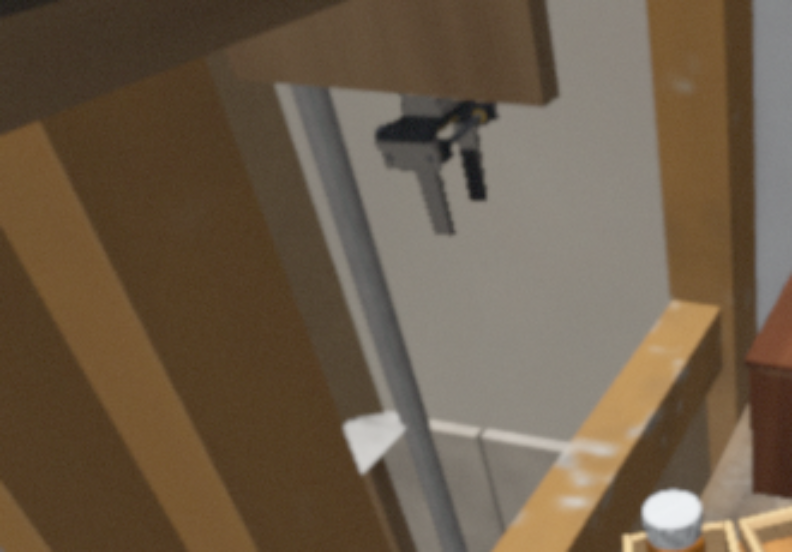

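View pics/tz2.png

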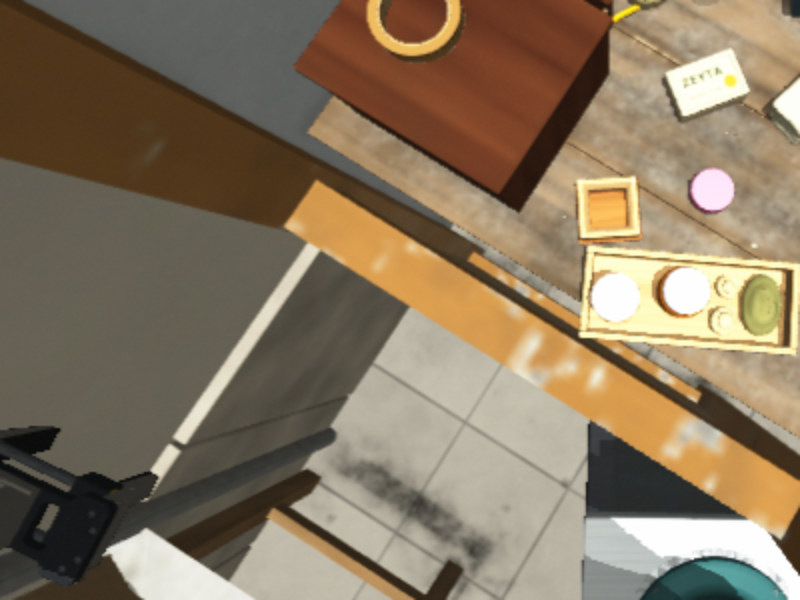

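```bash
python3 - <<'E'
from h import *
np.set_printoptions(precision=3,suppress=True)
print('sill inner@post',tri(('top',159,191),('side',300,128)),'outer',tri(('top',143.5,211),('side',280,125)))
for t in((546,302),(525,372)):
  for s in((230,42),(221,43),(218,0),(226,0)): print(t,s,tri(('top',)+t,('side',)+s))
o,d=ray('side',230,42); print(o,[o+d*k for k in(.1,.2,.3,.4,.5)])
print(manip.get_state()['tool_pos'],proj('side',[.25,.6,.3]),proj('top',[.25,.6,.3]))
E
```

```text
sill inner@post (array([0.529, 0.462, 0.124]), np.float64(0.004466724347345083)) outer (array([0.48 , 0.491, 0.126]), np.float64(0.0036637847937006245))
(546, 302) (230, 42) (array([ 0.353, -0.111,  0.553]), np.float64(0.00016388973341724668))
(546, 302) (221, 43) (array([ 0.348, -0.112,  0.553]), np.float64(0.008715363372438122))
(546, 302) (218, 0) (array([ 0.352, -0.09 ,  0.586]), np.float64(0.008379888314595874))
(546, 302) (226, 0) (array([ 0.356, -0.09 ,  0.586]), np.float64(0.0009217563896981077))
(525, 372) (230, 42) (array([ 0.32 , -0.084,  0.554]), np.float64(0.0680233887657123))
(525, 372) (221, 43) (array([ 0.315, -0.084,  0.552]), np.float64(0.05921541907976065))
(525, 372) (218, 0) (array([ 0.322, -0.063,  0.587]), np.float64(0.053194018414643926))
(525, 372) (226, 0) (array([ 0.327, -0.063,  0.588]), np.float64(0.06094750853555049))
[ 0.341 -0.501  0.672] [array([ 0.344, -0.393,  0.639]), array([ 0.347, -0.286,  0.606]), array([ 0.351, -0.178,  0.574]), array([ 0.354, -0.071,  0.541]), array([0.357, 0.037, 0.508])]
[0.249 0.6   0.302] (np.float64(186.35623790975754), np.float64(59.78334091936651)) (np.float64(12.350087468777474), np.float64(338.90458349802725))
```

```bash
python3 - <<'E'
from h import *
np.set_printoptions(precision=3,suppress=True)
a=onz('top',159,191,.125)[:2];b=onz('top',400,345,.125)[:2];u=(b-a)/np.linalg.norm(b-a);n=np.array([u[1],-u[0]])
print(a,b,u,n)
for p in((.413,.132),(.349,.132),(.363,.132),(.351,.16)): print(p,(np.array(p)-a)@n)
c=[onz('top',*p,.18)[:2] for p in((251.5,195),(304.5,105))]; print('till',c)
c=[onz('side',*p,.0)[:2] for p in((316,201),(394,214))]; u=(c[1]-c[0]);u/=np.linalg.norm(u);n=np.array([u[1],-u[0]]);print(u,n,(np.array([.521,.143])-c[0])@n)
E
```

```text
[0.527 0.462] [ 0.212 -0.071] [-0.509 -0.861] [-0.861  0.509]
(0.413, 0.132) -0.06979928187339396
(0.349, 0.132) -0.014713971428576268
(0.363, 0.132) -0.026763883088380142
(0.351, 0.16) -0.0021806156889362634
till [array([0.515, 0.25 ]), array([0.716, 0.147])]
[ 0.872 -0.49 ] [-0.49  -0.872] 0.11714129573729913
```

```bash
cat > plan.py <<'E'
from h import *
from scipy.spatial.transform import Rotation as R
def plan(target,yaw,n):
    s=manip.get_state();p=s['tool_pos'];w,x,y,z=s['eef_rot'];r=R.from_quat([x,y,z,w])
    tx=r.as_matrix()[:,0];y0=np.degrees(np.arctan2(tx[1],tx[0]));
    d=(yaw-y0+180)%360-180
    print('now',p.round(4),'yaw',round(y0,2),'tilt',r.as_matrix()[:,2].round(4),'dyaw',round(d,2))
    st=(np.array(target)-p)/n; tot=st*n
    out=[]
    for i in range(n):
        a=np.radians(y0+d*i/n);c,sn=np.cos(a),np.sin(a)
        l=np.array([[c,sn,0],[sn,-c,0],[0,0,-1]])@st
        out.append((list((l*100).round(2)),round(-d/n,2)))
    for o in out: print(o)
E
python3 -c "
from plan import *
plan([.38,.23,.31],25,9)"
```

```text
now [0.2487 0.6002 0.302 ] yaw 67.49 tilt [-4.0e-04 -1.3e-03 -1.0e+00] dyaw -42.49
([np.float64(-3.24), np.float64(2.92), np.float64(-0.09)], np.float64(4.72))
([np.float64(-2.99), np.float64(3.18), np.float64(-0.09)], np.float64(4.72))
([np.float64(-2.72), np.float64(3.41), np.float64(-0.09)], np.float64(4.72))
([np.float64(-2.43), np.float64(3.63), np.float64(-0.09)], np.float64(4.72))
([np.float64(-2.12), np.float64(3.81), np.float64(-0.09)], np.float64(4.72))
([np.float64(-1.8), np.float64(3.98), np.float64(-0.09)], np.float64(4.72))
([np.float64(-1.47), np.float64(4.11), np.float64(-0.09)], np.float64(4.72))
([np.float64(-1.12), np.float64(4.22), np.float64(-0.09)], np.float64(4.72))
([np.float64(-0.77), np.float64(4.3), np.float64(-0.09)], np.float64(4.72))
```

```bash
python3 -m jog '[[[-3.2,2.9,-0.1],[0,0,4.7],9.19],[[-3,3.2,-0.1],[0,0,4.7],9.19],[[-2.7,3.4,-0.1],[0,0,4.7],9.19],[[-2.4,3.6,-0.1],[0,0,4.7],9.19],[[-2.1,3.8,-0.1],[0,0,4.7],9.19],[[-1.8,4,-0.1],[0,0,4.7],9.19],[[-1.5,4.1,-0.1],[0,0,4.7],9.19],[[-1.1,4.2,-0.1],[0,0,4.7],9.19],[[-0.8,4.3,-0.1],[0,0,4.7],9.19]]'
python3 - <<'E'
from plan import *
p=camera_params('wrist');im=camera('wrist');np.save('w1.npy',p['cam_to_world']);cv2.imwrite('pics/w1.png',im[:,:,::-1])
plan([.413,.132,.27],25,3)
print(manip.get_state()['q'].round(3))
print(proj('wrist',[.413,.132,.11]),proj('wrist',[.521,.142,.04]))
E
```

```text
clock: 1.27
tool_pos: [0.3807, 0.23, 0.3117]
eef_rot: [-0.0, 0.976, 0.217, 0.0]
wrist_force: [0.3, 0.3, 1.0]
opening: 0.0922
now [0.3825 0.2246 0.3118] yaw 24.49 tilt [ 4.0e-04 -2.2e-03 -1.0e+00] dyaw 0.51
([np.float64(-0.35), np.float64(3.23), np.float64(1.39)], np.float64(-0.17))
([np.float64(-0.36), np.float64(3.23), np.float64(1.39)], np.float64(-0.17))
([np.float64(-0.37), np.float64(3.23), np.float64(1.39)], np.float64(-0.17))
[-0.865  0.096  0.276  2.089 -0.029  0.961 -0.146]
(np.float64(315.45454553243644), np.float64(281.4983981379862)) (np.float64(391.34445982666995), np.float64(277.0193240988326))
```

View pics/w1.png

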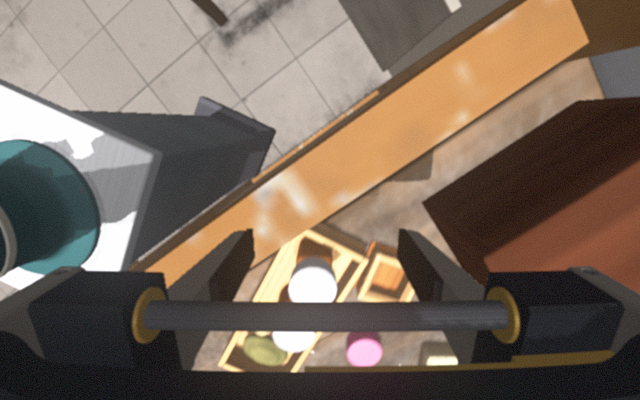

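```bash
python3 - <<'E'
import cv2
a=cv2.imread('pics/w1.png')
cv2.imwrite('pics/w1z.png',cv2.resize(a[220:310,250:410],None,fx=5,fy=5,interpolation=2))
E
```

```text
(no output)
```

View pics/w1z.png

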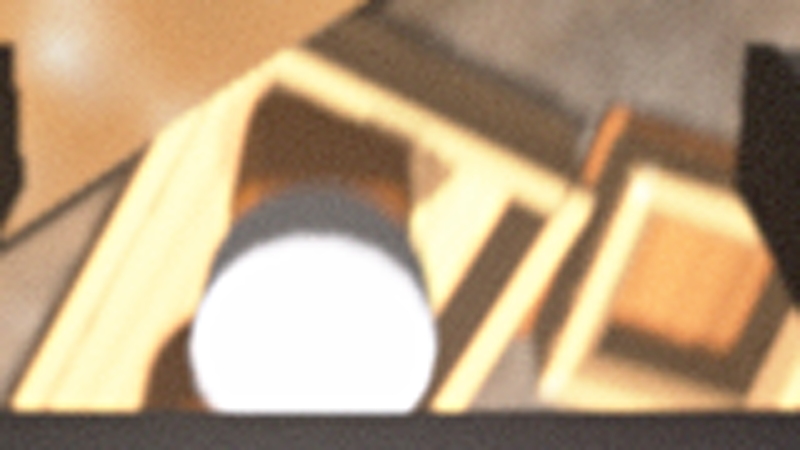

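```bash
python3 - <<'E'
from h import *
np.set_printoptions(precision=4,suppress=True)
a=cv2.imread('pics/top0.png');g=a[225:270,290:325].min(2);m=(cv2.resize(g,None,fx=4,fy=4,interpolation=2)>225).astype(np.uint8)
def fit(m,ox,oy):
    cs,_=cv2.findContours(m,0,1);c=max(cs,key=cv2.contourArea);e=cv2.fitEllipse(cv2.convexHull(c));return (e[0][0]+.5)/4-.5+ox,(e[0][1]+.5)/4-.5+oy,e[1][0]/4,e[1][1]/4
f=fit(m,290,225);print('top',f,onz('top',*f[:2],.1095))
s=cv2.imread('pics/side0.png');g=s[195:250,260:310].min(2);m=(cv2.resize(g,None,fx=4,fy=4,interpolation=2)>200).astype(np.uint8)
m[22*4:]=0
f2=fit(m,260,195);print('side',f2,onz('side',*f2[:2],.1095),tri(('top',)+f[:2],('side',)+f2[:2]))
p=camera_params('wrist');p['cam_to_world']=np.load('w1.npy');print('wrist',onz('wrist',312,290,.1095,p))
E
```

```text
top (307.5280570983887, 248.14116859436035, 24.022506713867188, 24.33527946472168) [0.4107 0.1306 0.1095]
side (279.4650077819824, 212.0361557006836, 15.845924377441406, 23.726682662963867) [0.4112 0.1301 0.1095] (array([0.411 , 0.1306, 0.1091]), np.float64(0.0004996816398947933))
wrist [0.413  0.1265 0.1095]
```

```bash
python3 -m jog '[[[-0.4,3.2,2],[0,0,0],7.8],[[-0.4,3.2,2],[0,0,0],7.8],[[-0.4,3.2,2],[0,0,0],7.8],[[0,0,0],[0,0,0],7.8],[[0,0,0],[0,0,0],7.8]]'
python3 - <<'E'
from plan import *
p=camera_params('wrist');im=camera('wrist');np.save('w2.npy',p['cam_to_world']);cv2.imwrite('pics/w2.png',im[:,:,::-1])
cv2.imwrite('pics/s2.png',cv2.resize(camera('side')[100:300,200:420][:,:,::-1],None,fx=3.6,fy=3))
plan([.411,.130,.164],25,1)
E
```

```text
clock: 1.95
tool_pos: [0.4105, 0.1403, 0.252]
eef_rot: [-0.0, 0.976, 0.218, 0.0]
wrist_force: [0.6, 0.4, 0.6]
opening: 0.0777
now [0.4105 0.1407 0.2522] yaw 25.3 tilt [ 1.e-03  9.e-04 -1.e+00] dyaw -0.3
([np.float64(-0.41), np.float64(0.99), np.float64(8.82)], np.float64(0.3))
```

View pics/w2.png

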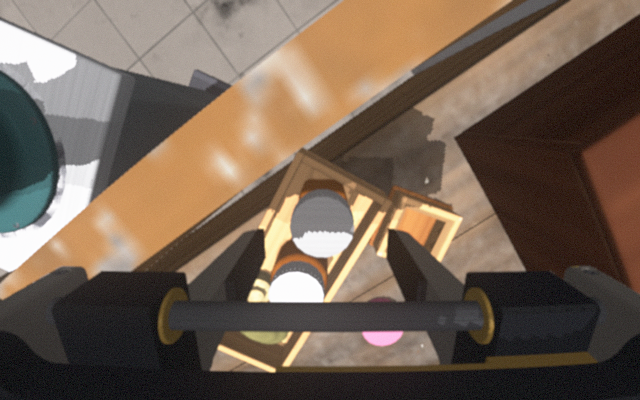

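View pics/s2.png

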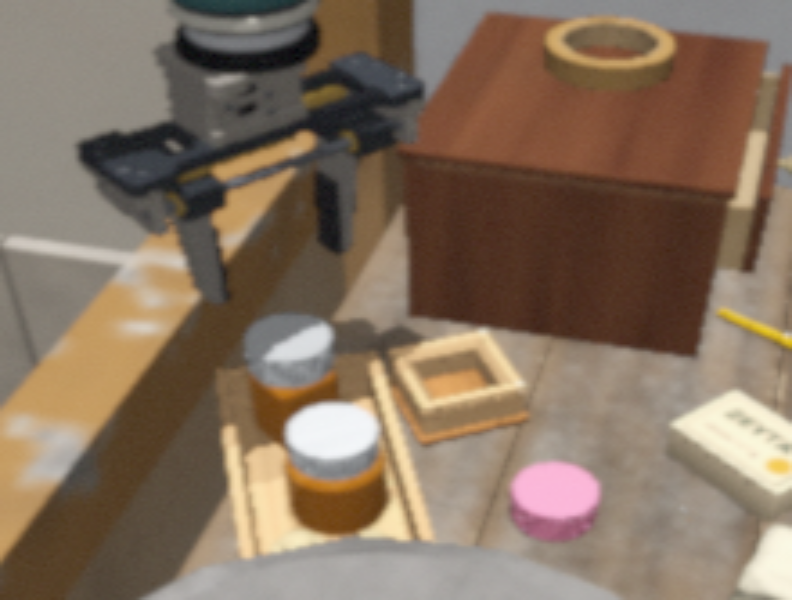

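```bash
python3 - <<'E'
from h import *
print(proj('wrist',[.411,.1305,.1095]),[np.round(proj('wrist',[.411+.027*np.cos(t),.1305+.027*np.sin(t),.1095])) for t in(0,1.57,3.14,4.71)])
a=cv2.imread('pics/w2.png');cv2.imwrite('pics/w2z.png',cv2.resize(a[170:270,270:370],None,fx=6,fy=6,interpolation=2))
E
```

```text
(np.float64(319.8928990953761), np.float64(226.85933809126098)) [array([349., 240.]), array([334., 198.]), array([290., 214.]), array([306., 254.])]
```

View pics/w2z.png

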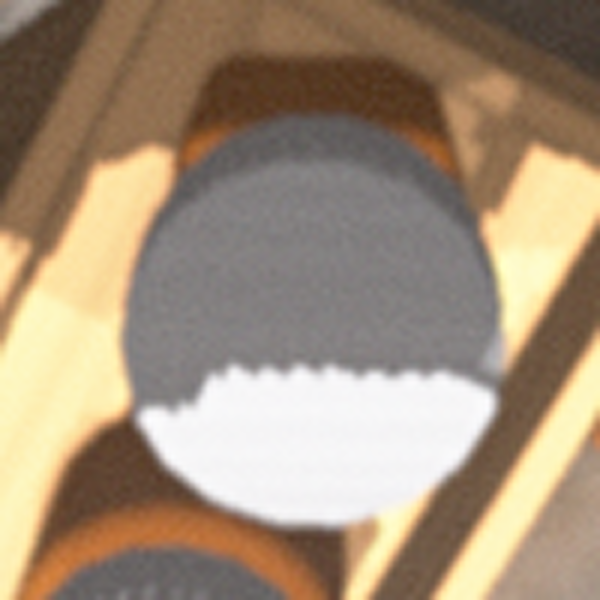

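```bash
python3 -m jog '[[[-0.3,1.0,1.3],[0,0,0],7.8],[[0,0,2.5],[0,0,0],7.8],[[0,0,2.5],[0,0,0],7.8],[[0,0,2.5],[0,0,0],7.8],[[0,0,0],[0,0,0],7.8],[[0,0,0],[0,0,0],4.5],[[0,0,0],[0,0,0],4.5],[[0,0,0],[0,0,0],4.5],[[0,0,0],[0,0,0],4.5]]'
python3 - <<'E'
from plan import *
im=camera('wrist');cv2.imwrite('pics/w3.png',im[:,:,::-1])
plan([.412,.1305,.164],25,1);print(manip.get_state()['opening'])
E
```

```text
clock: 3.18
tool_pos: [0.4123, 0.1293, 0.1643]
eef_rot: [-0.0, 0.976, 0.218, 0.001]
wrist_force: [-1.4, 0.1, 4.8]
opening: 0.0526
now [0.4123 0.1293 0.1643] yaw 25.19 tilt [ 1.e-03  7.e-04 -1.e+00] dyaw -0.19
([np.float64(0.02), np.float64(-0.12), np.float64(0.03)], np.float64(0.19))
0.05234607603615473
```

View pics/w3.png

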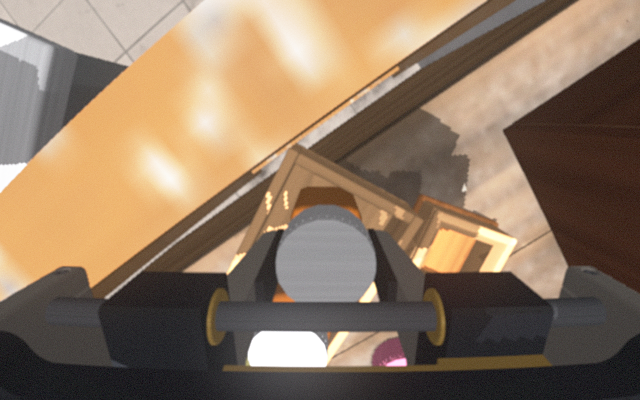

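```bash
python3 -m jog '[[[0,0,-1],[0,0,0],4.5],[[0,0,-2],[0,0,0],4.5],[[0,0,-3],[0,0,0],4.5],[[0,0,-3],[0,0,0],4.5],[[0,0,-2],[0,0,0],4.5],[[0,0,0],[0,0,0],4.5],[[0,0,0],[0,0,0],4.5]]'
python3 - <<'E'
from plan import *
for n in('wrist','side','top'):
    p=camera_params(n);im=camera(n);cv2.imwrite(f'pics/{n}4.png',im[:,:,::-1])
    if n=='wrist':np.save('w4.npy',p['cam_to_world'])
plan([.521,.143,.275],5.4,4);print(manip.get_state()['opening'],manip.get_state()['wrist_force'])
a=cv2.imread('pics/side4.png');cv2.imwrite('pics/side4z.png',cv2.resize(a[130:250,220:360],None,fx=5,fy=5,interpolation=2))
a=cv2.imread('pics/wrist4.png');cv2.imwrite('pics/wrist4z.png',cv2.resize(a[140:300,220:430],None,fx=3.7,fy=3.7,interpolation=2))
E
```

```text
clock: 4.1
tool_pos: [0.4113, 0.1289, 0.2729]
eef_rot: [0.0, 0.976, 0.218, -0.001]
wrist_force: [-1.4, 1.0, -3.3]
opening: 0.0528
now [0.4115 0.1289 0.2727] yaw 25.19 tilt [-0.0018 -0.0012 -1.    ] dyaw -19.79
([np.float64(2.63), np.float64(0.85), np.float64(-0.06)], np.float64(4.95))
([np.float64(2.69), np.float64(0.62), np.float64(-0.06)], np.float64(4.95))
([np.float64(2.73), np.float64(0.38), np.float64(-0.06)], np.float64(4.95))
([np.float64(2.76), np.float64(0.15), np.float64(-0.06)], np.float64(4.95))
0.052369711959910165 [ 0.49461505  0.3402817  -3.63368524]
```

View pics/side4z.png

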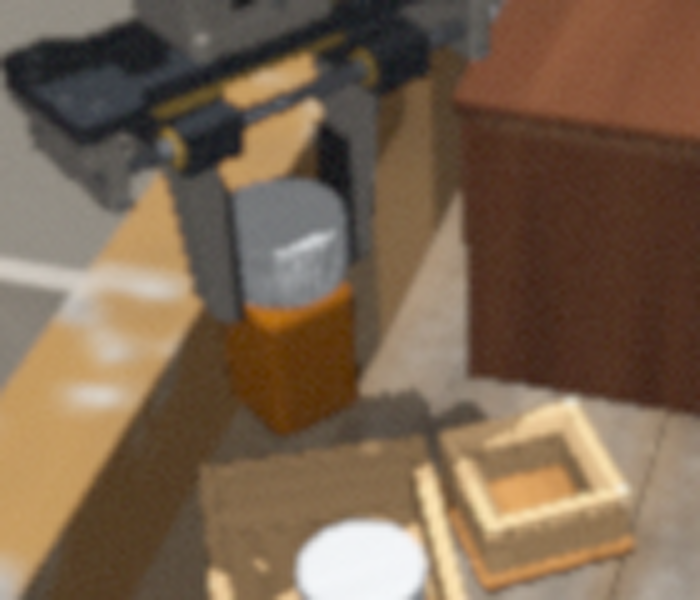

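View pics/wrist4z.png

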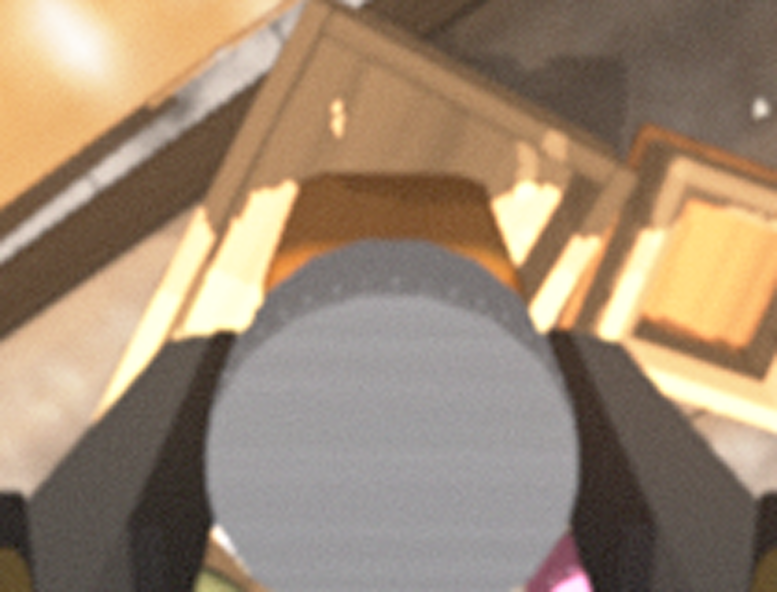

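View pics/top4.png

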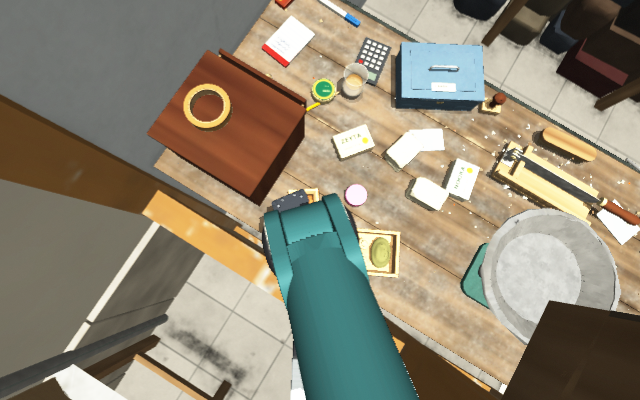

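```bash
python3 - <<'E'
from h import *
np.set_printoptions(precision=4,suppress=True)
a=cv2.GaussianBlur(cv2.imread('pics/wrist4.png'),(3,3),0).astype(float)
p=camera_params('wrist');p['cam_to_world']=np.load('w4.npy')
cs=np.arange(308,348);rs=[]
for c in cs:
    col=a[180:200,c,:].sum(1);g=col[2:]-col[:-2];i=np.argmin(g);
    q=(g[i-1]-g[i+1])/(2*(g[i-1]-2*g[i]+g[i+1])) if 0<i<len(g)-1 else 0
    rs.append(181+i+q)
rs=np.array(rs);print(rs.round(1))
ok=abs(rs-np.median(rs))<2
X=np.array([onz('wrist',c,r,.117,p) for c,r in zip(cs[ok],rs[ok])])
k=np.polyfit(X[:,0],X[:,1],1);print('edge yaw',np.degrees(np.arctan(k[0])))
th=np.arctan(k[0]);n=np.array([-np.sin(th),np.cos(th)]);tcp=np.array([.4114,.1289]);
print('edge to tcp axis dist (23 exp)',(X[:,:2].mean(0)-tcp)@n)
# side faces: left silhouettes at bottom corners
for c,r in((308,188.5),(350,188.5)): print(onz('wrist',c,r,.117,p))
E
python3 -c "
import cv2
a=cv2.imread('pics/side4.png');cv2.imwrite('pics/side4y.png',cv2.resize(a[180:222,258:300],None,fx=14,fy=14,interpolation=2))"
```

```text
[186.  186.  186.1 186.1 186.1 186.1 186.1 186.1 186.2 186.2 186.3 186.3
 186.2 186.2 186.3 186.3 186.3 186.5 186.3 186.3 186.3 186.4 186.4 186.4
 186.3 186.3 186.3 186.5 186.6 186.6 186.6 186.6 186.7 186.7 186.7 186.8
 187.  187.3 187.6 188. ]
edge yaw 23.492282816104037
edge to tcp axis dist (23 exp) 0.022035934580278346
[0.3896 0.141  0.117 ]
[0.4218 0.1562 0.117 ]
```

View pics/side4y.png

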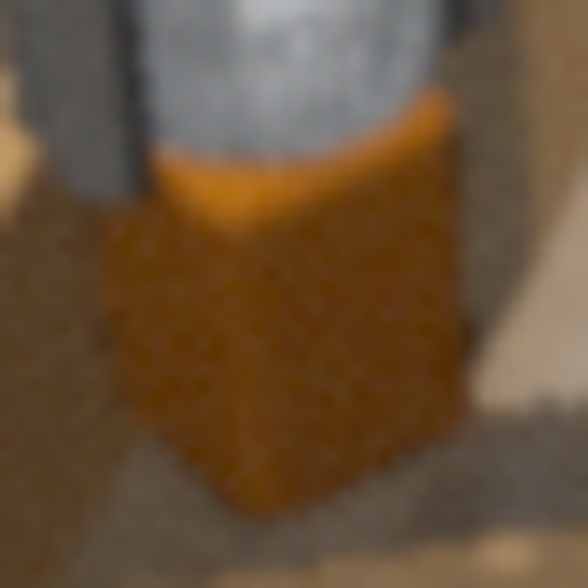

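```bash
python3 - <<'E'
from h import *
np.set_printoptions(precision=4,suppress=True)
f=lambda u,v:onz('side',258+u/14-.5,180+v/14-.5,.117)
A,B,C,D=f(285,505),f(450,428),f(235,505),f(145,435)
print(A,B,np.degrees(np.arctan2(*(B-A)[[1,0]])),np.degrees(np.arctan2(*(D-C)[[1,0]])))
E
python3 - <<'E'
# holder fine: from wrist4 and side0
from h import *
np.set_printoptions(precision=4,suppress=True)
Z=lambda u,v:(240+u/5-.4,180+v/5-.4)
h=[onz('side',*Z(*c),.04)[:2] for c in[(340,186),(474,150),(528,240),(389,282)]];print(h,np.mean(h,0))
for a,b in((0,1),(3,2),(3,0),(2,1)): d=h[b]-h[a];print(np.degrees(np.arctan2(d[1],d[0])))
E
```

```text
[0.4048 0.1112 0.117 ] [0.4331 0.1223 0.117 ] 21.491166663158157 118.92814761575825
[array([0.484 , 0.1727]), array([0.5558, 0.1814]), array([0.5625, 0.1119]), array([0.4909, 0.1019])] [0.5233 0.142 ]
6.925796849357243
7.948661379331451
95.56072130338559
95.50062194047008
```

```bash
python3 -m jog '[[[2.6,0.8,0],[0,0,4.4],4.5],[[2.7,0.6,0],[0,0,4.4],4.5],[[2.7,0.4,0.5],[0,0,4.4],4.5],[[2.8,0.2,1],[0,0,4.5],4.5],[[0,0,2],[0,0,0],4.5],[[0,0,0],[0,0,0],4.5],[[0,0,0],[0,0,0],4.5]]'
python3 - <<'E'
from plan import *
for n in('wrist','side'):
    p=camera_params(n);im=camera(n);cv2.imwrite(f'pics/{n}5.png',im[:,:,::-1])
    if n=='wrist':np.save('w5.npy',p['cam_to_world'])
plan([.5215,.143,.275],7.5,1);print(manip.get_state()['opening'],manip.get_state()['wrist_force'])
a=cv2.imread('pics/side5.png');cv2.imwrite('pics/side5z.png',cv2.resize(a[130:250,260:400],None,fx=5,fy=5,interpolation=2))
a=cv2.imread('pics/wrist5.png');cv2.imwrite('pics/wrist5z.png',cv2.resize(a[120:280,220:430],None,fx=3.7,fy=3.7,interpolation=2))
E
```

```text
clock: 5.12
tool_pos: [0.521, 0.1445, 0.2387]
eef_rot: [0.0, 0.998, 0.065, -0.0]
wrist_force: [0.3, -0.3, -2.7]
opening: 0.053
now [0.5213 0.1446 0.2394] yaw 7.49 tilt [ 1.e-03  6.e-04 -1.e+00] dyaw 0.01
([np.float64(-0.0), np.float64(0.17), np.float64(-3.56)], np.float64(-0.01))
0.05249258379607212 [-0.49281997  0.50174573 -2.22418872]
```

View pics/side5z.png

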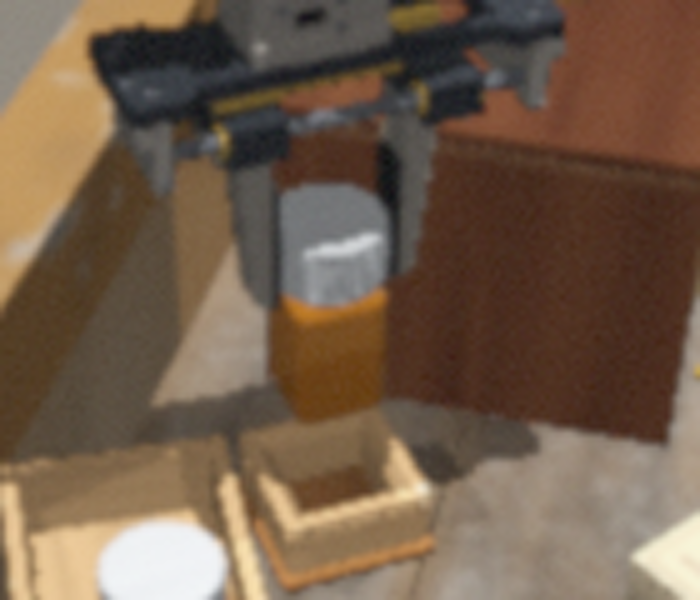

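View pics/wrist5z.png

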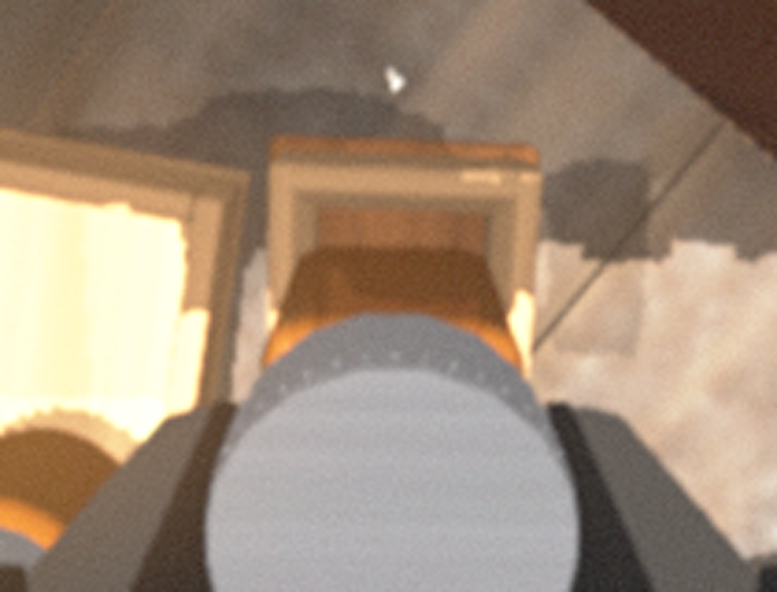

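```bash
python3 - <<'E'
import cv2
a=cv2.imread('pics/wrist5.png');cv2.imwrite('pics/wrist5y.png',cv2.resize(a[150:235,285:375],None,fx=8,fy=7,interpolation=2))
E
```

View pics/wrist5y.png

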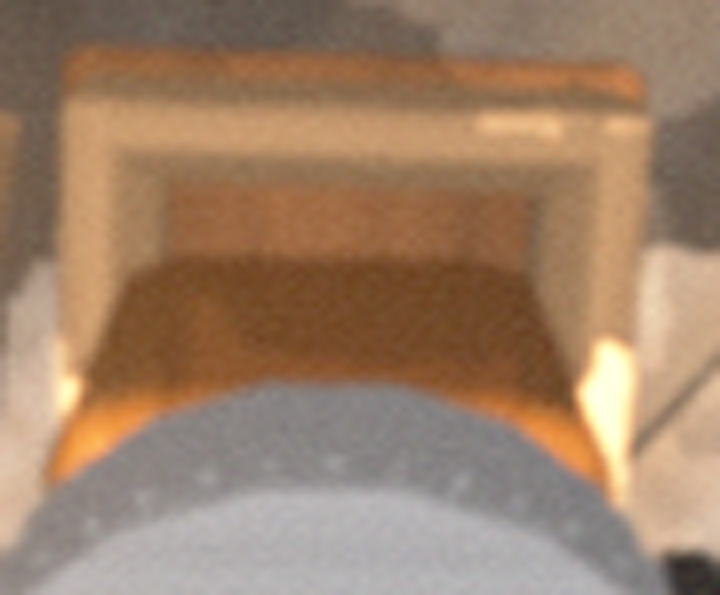

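```bash
python3 - <<'E'
from h import *
np.set_printoptions(precision=4,suppress=True)
p=camera_params('wrist');p['cam_to_world']=np.load('w5.npy')
f=lambda u,v,z:onz('wrist',285+u/8-.5,150+v/7-.5,z,p)[:2]
ya=lambda a,b:np.degrees(np.arctan2(*(b-a)[::-1]))
def rep(nm,a,b,off,flip=1):
    t=(b-a)/np.linalg.norm(b-a);n=np.array([t[1],-t[0]]);print(nm,a,b,'len',np.linalg.norm(b-a),'yaw',ya(a,b),'centre',(a+b)/2+n*off)
rep('rim',f(66,95,.04),f(647,113,.04),.037)
rep('base',f(66,47,.008),f(645,66,.008),.040)
rep('floor',f(166,182,.008),f(530,190,.008),.0245)
rep('jar',f(185,258,.083),f(470,262,.083),.023)
rep('jarcorner',f(140,262,.083),f(532,272,.083),.023)
E
```

```text
rim [0.485 0.176] [0.5558 0.1828] len 0.07112794441418495 yaw 5.485088044841585 centre [0.524  0.1426]
base [0.4813 0.1786] [0.5594 0.1859] len 0.07849203344737059 yaw 5.378729054907324 centre [0.5241 0.1424]
floor [0.4971 0.1593] [0.5469 0.1646] len 0.050113164527586074 yaw 6.055431274605539 centre [0.5246 0.1376]
jar [0.5036 0.1646] [0.5335 0.168 ] len 0.030114758368120127 yaw 6.567835979061686 centre [0.5212 0.1435]
jarcorner [0.4989 0.1635] [0.5402 0.1677] len 0.041481055524866015 yaw 5.79863590952779 centre [0.5219 0.1427]
```

```bash
python3 -m jog '[[[0.2,0.1,1],[0,0,0],4.5],[[0,0,2],[0,0,0],4.5],[[0,0,0.8],[0,0,0],4.5],[[0,0,0.7],[0,0,0],4.5],[[0,0,0.5],[0,0,0],4.5],[[0,0,0],[0,0,0],4.5]]'

```

```text
clock: 5.98
tool_pos: [0.5242, 0.1431, 0.19]
eef_rot: [0.0, 0.998, 0.065, 0.001]
wrist_force: [-2.7, -2.3, 5.9]
opening: 0.0529
```

```bash
python3 -m jog '[[[-0.1,0.1,0],[0,0,0],4.5],[[0,0,0.3],[0,0,0],4.5],[[0,0,0.2],[0,0,0],4.5],[[0,0,0],[0,0,0],4.5]]'
python3 - <<'E'
from h import *
print(manip.get_state()['torque'],manip.get_state()['opening'])
a=camera('wrist')[:,:,::-1];cv2.imwrite('pics/w6z.png',cv2.resize(a[120:280,220:430],None,fx=3.7,fy=3.7,interpolation=2))
E
```

```text
clock: 6.48
tool_pos: [0.523, 0.1422, 0.1843]
eef_rot: [-0.0, 0.998, 0.065, 0.001]
wrist_force: [-0.1, -2.1, -2.0]
opening: 0.0527
[-0.54706066 -0.15695305 -0.02010767] 0.05266502232838986
```

View pics/w6z.png

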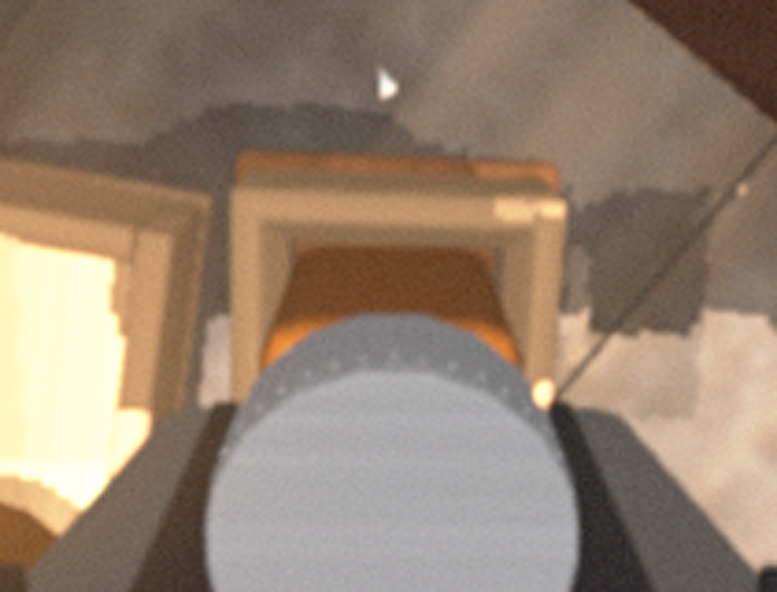

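```bash
python3 -m jog '[[[0,0.05,0.4],[0,0,0],4.5],[[0,0,0.4],[0,0,0],4.5],[[0,0,0.4],[0,0,0],4.5],[[0,0,0.4],[0,0,0],4.5],[[0,0,0.3],[0,0,0],4.5],[[0,0,0],[0,0,0],4.5]]'

```

```text
clock: 7.28
tool_pos: [0.5225, 0.1423, 0.1644]
eef_rot: [0.0, 0.998, 0.065, -0.0]
wrist_force: [2.5, -1.8, -3.2]
opening: 0.0526
```

```bash
python3 -m jog '[[[0,0,0.1],[0,0,0],4.5],[[0,0,0],[0,0,0],4.5]]'; python3 -m jog '[[[0,0,0.1],[0,0,0],4.5],[[0,0,0],[0,0,0],4.5]]'

```

```text
clock: 7.52
tool_pos: [0.5226, 0.1423, 0.1642]
eef_rot: [-0.0, 0.998, 0.065, 0.0]
wrist_force: [1.2, -2.5, 3.8]
opening: 0.0525
clock: 7.78
tool_pos: [0.5227, 0.1423, 0.1639]
eef_rot: [-0.0, 0.998, 0.065, 0.0]
wrist_force: [-1.1, -2.6, 10.1]
opening: 0.0519
```

```bash
python3 -m jog '[[[0,0,0],[0,0,-5],4.5],[[0,0,-0.02],[0,0,-5],4.5],[[0,0,-0.02],[0,0,-5],4.5],[[0,0,-0.02],[0,0,-5],4.5],[[0,0,0],[0,0,0],4.5]]'
python3 - <<'E'
from plan import *
plan([.5227,.1423,.164],7.5,1);print(manip.get_state()['torque'],manip.get_state()['opening'])
a=camera('wrist')[:,:,::-1];cv2.imwrite('pics/w7z.png',cv2.resize(a[120:280,220:430],None,fx=3.7,fy=3.7,interpolation=2))
E
```

```text
clock: 8.4
tool_pos: [0.5226, 0.1431, 0.1645]
eef_rot: [-0.001, 0.971, 0.238, 0.0]
wrist_force: [-2.3, 0.0, 10.5]
opening: 0.0524
now [0.5226 0.1431 0.1645] yaw 27.56 tilt [ 4.0e-04  1.9e-03 -1.0e+00] dyaw -20.06
([np.float64(-0.02), np.float64(0.07), np.float64(0.05)], np.float64(20.06))
[-0.14595173  0.34472279  0.03019901] 0.052390423270182174
```

View pics/w7z.png

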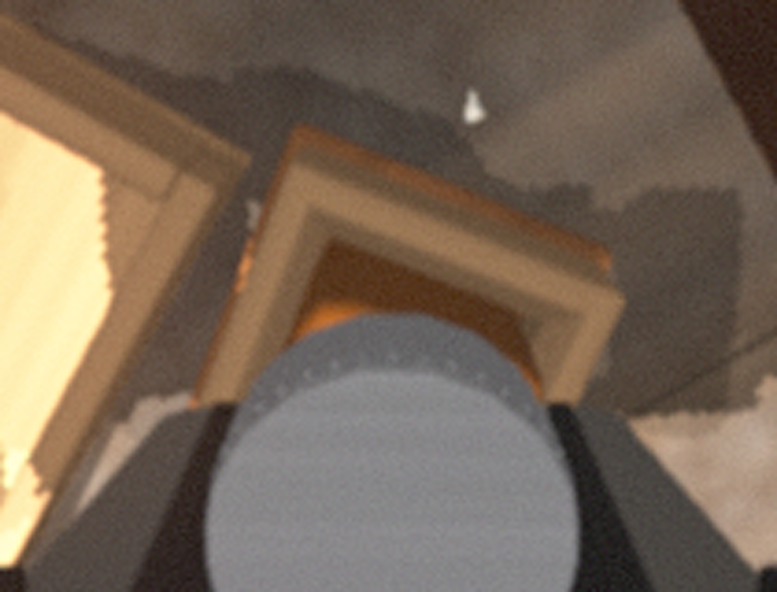

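```bash
python3 -m jog '[[[0,0,-0.02],[0,0,-5],4.5],[[0,0,-0.02],[0,0,-5],4.5],[[0,0,-0.02],[0,0,-5],4.5],[[0,0,-0.02],[0,0,-5],4.5]]'
python3 -c "
from h import *
s=manip.get_state();print(s['torque'],s['wrist_force'],s['q'])"
python3 -m jog '[[[0,0,-0.02],[0,0,-5],4.5],[[0,0,-0.02],[0,0,-5],4.5],[[0,0,-0.02],[0,0,-5],4.5],[[0,0,-0.02],[0,0,-5],4.5]]'
python3 - <<'E'
from plan import *
plan([.5227,.1423,.164],7.5,1);print(manip.get_state()['torque'],manip.get_state()['opening'])
a=camera('wrist')[:,:,::-1];cv2.imwrite('pics/w8z.png',cv2.resize(a[120:280,220:430],None,fx=3.7,fy=3.7,interpolation=2))
a=camera('side')[:,:,::-1];cv2.imwrite('pics/s8z.png',cv2.resize(a[130:250,260:400],None,fx=5,fy=5,interpolation=2))
E
```

```text
clock: 8.95
tool_pos: [0.5231, 0.1423, 0.1653]
eef_rot: [-0.0, 0.915, 0.404, 0.001]
wrist_force: [0.9, -1.5, 8.6]
opening: 0.0526
[-0.34382278 -0.07130537 -0.06787794] [ 0.90115587 -1.52081677  8.62773906] [-0.48316355  0.47505173  0.19439697  1.98179661 -0.13888912  0.6952735
  0.62792692]
clock: 9.45
tool_pos: [0.5229, 0.1427, 0.1661]
eef_rot: [-0.0, 0.831, 0.557, 0.001]
wrist_force: [-0.1, -0.5, 7.4]
opening: 0.0523
now [0.5229 0.1427 0.1661] yaw 67.65 tilt [ 0.0014  0.0011 -1.    ] dyaw -60.15
([np.float64(-0.05), np.float64(-0.0), np.float64(0.21)], np.float64(60.15))
[-0.18117597 -0.06844309 -0.07613021] 0.05234705442102012
```

View pics/w8z.png

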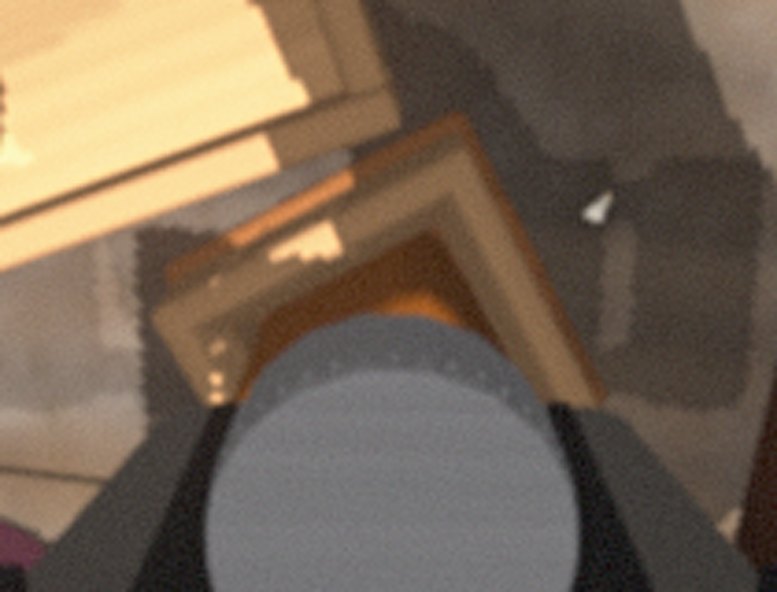

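View pics/s8z.png

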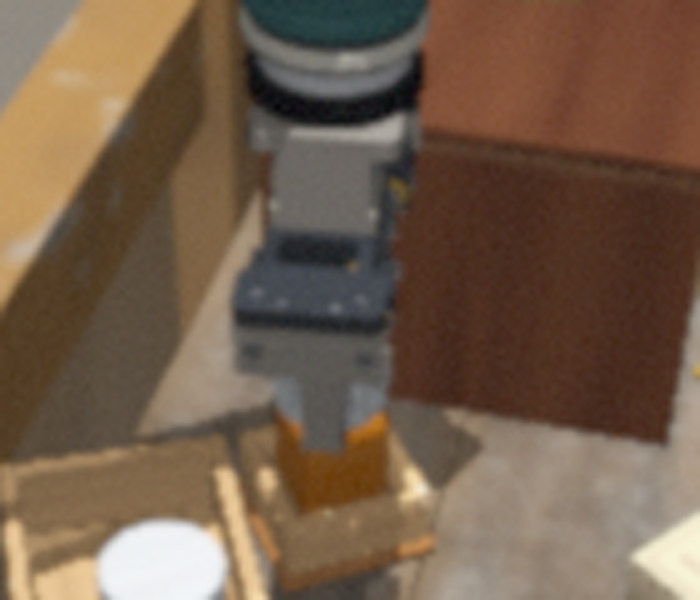

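```bash
python3 -m jog '[[[0,0,-0.02],[0,0,-6],4.5],[[0,0,-0.02],[0,0,-6],4.5],[[0,0,-0.02],[0,0,-6],4.5],[[0,0,0],[0,0,0],4.5]]'
python3 -m jog '[[[0,0,-0.2],[0,0,0],4.5],[[0,0,0],[0,0,0],4.5]]'
python3 -m jog '[[[0,0,-0.3],[0,0,0],4.5],[[0,0,0],[0,0,0],4.5]]'
```

```text
clock: 10.05
tool_pos: [0.5229, 0.1423, 0.1665]
eef_rot: [0.0, 0.734, 0.679, 0.001]
wrist_force: [1.0, -1.0, 5.6]
opening: 0.0526
clock: 10.3
tool_pos: [0.5222, 0.1426, 0.1675]
eef_rot: [-0.0, 0.734, 0.679, 0.0]
wrist_force: [0.5, 0.4, -0.4]
opening: 0.0524
clock: 10.55
tool_pos: [0.5222, 0.1424, 0.1705]
eef_rot: [-0.0, 0.734, 0.679, -0.0]
wrist_force: [1.2, 0.2, -0.7]
opening: 0.0523
```

```bash
python3 -m jog '[[[0,0,-0.8],[0,0,0],4.5],[[0,0,-1.2],[0,0,0],4.5],[[0,0,-1.3],[0,0,0],4.5],[[0,0,-1.2],[0,0,0],4.5],[[0,0,0],[0,0,0],4.5],[[0,0,0],[0,0,0],4.5]]'
python3 - <<'E'
from plan import *
plan([.5227,.1423,.215],7.5,1)
for n in('side','wrist','top'):
  a=camera(n)[:,:,::-1]
  if n=='side': a=cv2.resize(a[130:250,260:400],None,fx=5,fy=5,interpolation=2)
  if n=='wrist':a=cv2.resize(a[120:280,220:430],None,fx=3.7,fy=3.7,interpolation=2)
  cv2.imwrite(f'pics/{n}9.png',a)
E
```

```text
clock: 11.3
tool_pos: [0.5222, 0.1422, 0.2154]
eef_rot: [-0.0, 0.734, 0.679, -0.0]
wrist_force: [-0.6, 0.3, -1.2]
opening: 0.0524
now [0.5222 0.1422 0.2154] yaw 85.49 tilt [-2.e-04 -1.e-04 -1.e+00] dyaw -77.99
([np.float64(0.02), np.float64(0.04), np.float64(0.04)], np.float64(77.99))
```

View pics/side9.png

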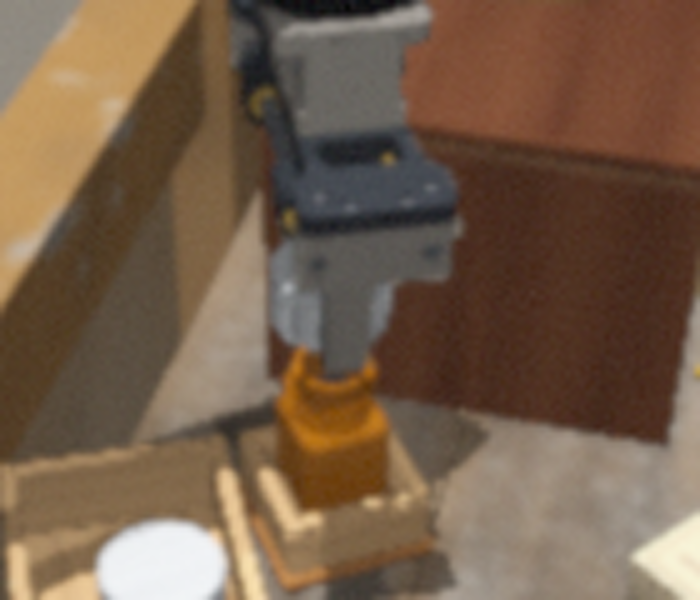

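View pics/wrist9.png

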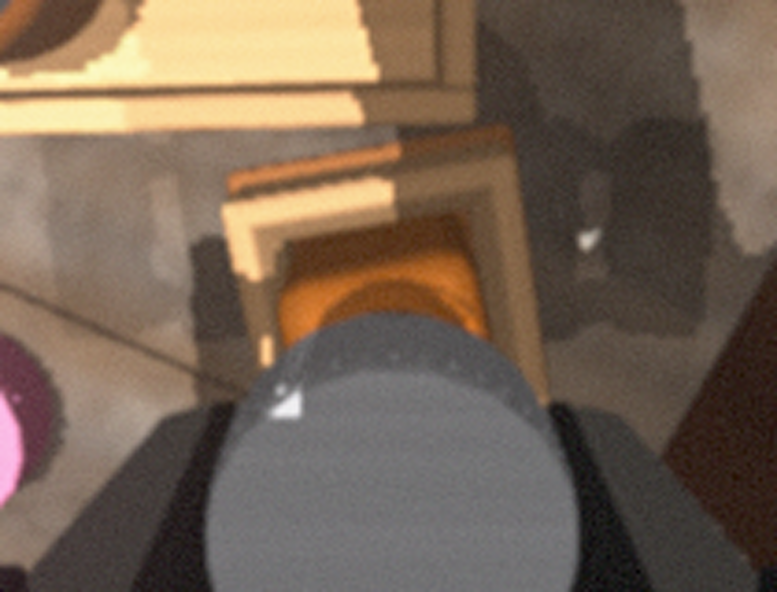

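```bash
python3 - <<'E'
from h import *
t=np.radians(6);R=np.array([[np.cos(t),-np.sin(t)],[np.sin(t),np.cos(t)]])
for dz in(0,.006):
  for sx,sy in((-1,-1),(1,-1)):
    c=np.array([.5228,.1422])+R@(np.array([sx,sy])*.021)
    u,v=proj('side',[*c,.074+dz]);print(dz,(sx,sy),((u-260+.5)*5).round(),((v-130+.5)*5).round())
  u,v=proj('side',[.5228,.1422-.02,.104+dz]);print('rim near',(u-260)*5,(v-130)*5)
E
```

```text
0 (-1, -1) 307.0 450.0
0 (1, -1) 391.0 429.0
rim near 342.41722691201176 388.30002173313517
0.006 (-1, -1) 307.0 441.0
0.006 (1, -1) 391.0 419.0
rim near 342.5686428025867 378.4037921400226
```

View pics/top9.png

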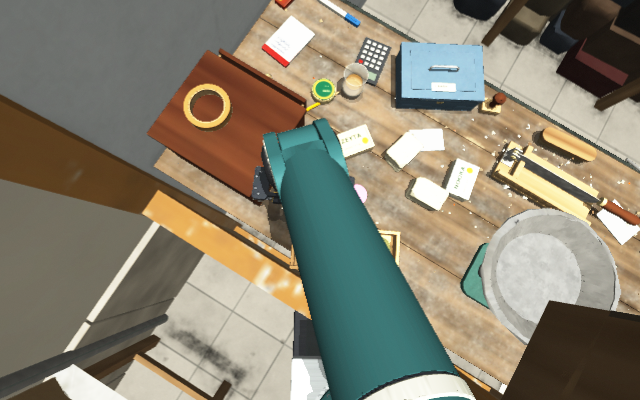

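```bash
python3 -c "
from plant import order,manip
print(order.sign_off());s=manip.get_state();print(s['clock'],s['tool_pos'],s['opening'])"
```

```text
the job is handed in; nothing more can be done
None
the job is handed in; nothing more can be done
```

The job is handed in at about 11.5 s of the 42 s allowed. I lifted the square jar out by its cap, seated it in the holder, and turned the cap 78° counter-clockwise. The arm is now holding the cap over the jar.

- **Jar seated:** The tool met the pocket floor at z = 0.164 m, the height expected for a seated jar. The last side picture puts the shoulder corner where a seated jar's would be, within about 3 pixels (5× enlarged).
- **Cap free:** On lifting, the force was only about -0.7 to -1.2 N, compared with about -2 to -3 N when the whole jar was hanging. The side picture shows the jar's mouth bare. The cap is level, with its lower rim about 28 mm above the mouth, worked out from the tool height.
- **Other things:** The round jar was still upright in the crate in the last side picture. The soap and the two weights were hidden by the arm in the last pictures, so I did not recheck them. The fingers never went near them.

**What disagreed:**
- The moment about the vertical, sampled twice while turning, was only about 0.07 N m, below the stated 0.3–1 N m. I did not explain this, but the cap did come free.
- During insertion the jar briefly touched the pocket's flare with about 8 N. It went in after a shift of about 1 mm.
- The different camera views differed by about 1–2 mm on the holder and the cap.

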